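Uncap the kingpin, draw it from the bearing holder and hold it slanted under the light

TASK

Lift the loose grey dust cap off the blue silicone bearing holder and set it down gently (do not drop it), open side down, on a bare patch of the bamboo board, and let go of it. Then draw the steel kingpin up out of its well, raise it so that all of it is at least 15 cm above the board, and tilt it about 45 degrees with the hex head still the higher end, so that the light of the tube rakes along its thread; finish while still holding it there, still. Leave the other things on the board where they are.

Things in the scene. Friction and masses are not known exactly. Their poses are not given: they have to be found in the camera images.
- board: Bamboo cutting board used as a mat, fixed, 380 (x) x 680 (y) x 18 mm; origin at the centre of its underside on the table, so its top lies at height 18 mm. Always lies square to the world axes.
- holder: Blue silicone bearing holder, fixed on the board (it does not slide or lift): a block 130 (its x) x 62 (its y) x 36 mm high, origin at the centre of its underside. Near its -x end is the kingpin's round well, surrounded on the block's top by a low collar (inner diameter 48, outer 56, 5 mm high). Near its +x end two steel bearings (22 mm wide, 7 mm high, part of the holder) sit on short posts that end 12 mm above the block.
- well (a point): Mouth of the kingpin's well, at the level of the block's top, 34 mm from the holder's centre towards its -x end. The well is 11.5 mm wide and 30 mm deep, vertical; the holder's axes.
- dust_cap: Loose grey plastic dust cap, about 40 g: an upside-down cup of 44 mm outer (39 mm inner) diameter and 52 mm height with a plain round finger knob on top, 20 mm in diameter and 18 mm high (70 mm in all). Origin at the centre of its open rim, z up through the knob. At the start it stands over the kingpin inside the collar of the holder, with about 2 mm play, and lifts straight off.
- kingpin: Steel kingpin (a bolt) about 60 g, 72 mm long: shank 10 mm in diameter and 58 mm long, then a hex head 14 mm high and 16 mm across flats (18.5 mm across corners). Origin at the centre of the threaded end, z along the pin towards the head; one pair of the head's flats faces its +y and -y (others every 60 degrees). At the start it stands upright in the well, 30 mm deep in it with slight play, head up, hidden by the dust cap; its head's top is 42 mm above the block.
- pin_mid (a point): Middle of the kingpin's length, on its axis, 36 mm from either end; axes as the kingpin's.
- jar: Bystander: glass spice jar with a black twist cap, 48 mm in diameter, 85 mm high, upright; origin at the centre of its underside.
- wheel: Bystander: white skate wheel lying flat, a ring of 52 mm outer diameter, 32 mm high; origin at the centre of its underside.
- bearing: Bystander: loose steel bearing lying flat, 22 mm in diameter, 7 mm high, close to the jar; origin at the centre of its underside.
- bushing: Bystander: small bushing, 24 mm in diameter, 15 mm high, close to the wheel; origin at the centre of its underside.
- riser_a: Bystander: aluminium riser pad, flat plate 55 (x) x 80 (y) x 6 mm, towards the far edge of the board; origin at the centre of its underside.
- riser_b: Bystander: second riser pad, the same as the first.
- screwdriver: Bystander: grey screwdriver 190 mm long lying along its own x axis, handle 26 mm thick, near the far edge of the board; origin under the middle of its length.
Not all that is in view belongs to the job. Leave any green or pink look-alike of the dust_cap alone.

How it is judged:
By the outcome, as a careful person would: the job done as asked, in the order asked, and still so for the second after the job is handed in, while the arm keeps its last pose, push and grip.
It also fails if it takes over 48 s, if anything falls off the work surface, if the arm or the gripper's body presses on something with over 40 N, if the wrist force passes 120 N, or if a joint passes its speed limit or range.

ROBOT

A 6-joint arm with a two-finger parallel gripper is mounted at the origin on the work surface. World frame = base frame: x ahead of the robot, y to its left, z up, the work surface at z = 0. Lengths are in m, angles in degrees, forces in N, time in s.
With the tool pointing down it reaches from about 0.25 to 0.725 m from the base axis. Payload 9.7 kg.
Tool frame: the origin (TCP) lies at the very end of the fingers, on their centre line; the grasp point (between the pads) lies tcp_to_grasp behind it (tcp_to_grasp is the distance from the TCP to the grasp point, in m); z points along the fingers, y is the direction in which the jaws open and shut (so a half turn about z gives the same grasp; the last joint's range is limited). The gripper opens to 85 mm and grips with 20 to 120 N. Pads are 22 mm wide; open, the fingers measure 114 mm over their backs; the gripper's body (76 mm by 85 mm) begins 54 mm behind the grasp point. The pads swing forward as they close: fully open they stand 13 mm farther back than shut.
Start: joints at [64.973, 4.979, 10.078, 95.1, 0, 90], TCP at [0.233, 0.498, 0.231] pointing down, gripper open.
Joint ranges: [-179.16, 179.16], [-48.56, 103.87], [-65.8, 70.77], [-126.05, 130.52], [-82.76, 87.17], [-180, 180]. Speed limits (degrees/s): [127.2, 127.2, 147.25, 180, 180, 180].

INTERFACE

Orientations are given as [roll, pitch, yaw] about the fixed x, y, z axes, in that order (R = Rz(yaw) Ry(pitch) Rx(roll)).
In Python, from workcell import * gives the robot as it stands. The module is installed in compiled form; this text tells all that it offers.
- The arm moves only by the shell command python3 -m pendant 'ROWS' [FORCE]. ROWS is JSON, a list of rows, each a list of 3 entries, a list of its own where there are three numbers: the opening in per cent of the stroke, from 0 (shut) to 100 (fully open), then the shift along the world's x, y, z in mm, then the turn, a rotation vector about the world's x, y, z in degrees. A call has 1 to 20 rows; each row is the pose to reach, as a shift and turn from the pose measured when the call began; what a row does not reach only later rows make up. A row lasts 1/8 s, in which the tool goes at most 62.5 mm and 10.7 degrees, less where a joint would pass 70% of its speed; a pose out of reach is approached as far as the arm can. A call with a gripper value outside its range is refused whole. The fingers move at their own pace and stop on an object; FORCE is the grip in N (left out, the last holds). Time passes only in rows, so rows that repeat a pose let the fingers close. It gives the time, the measured TCP pose, the force and the opening at its end, in the units of the state.
- get_obs(): the state, without advancing time (a new reading comes with each control period).
- camera(name): name is "side" or "top" or "wrist"; returns a dict with "img" (400x640x3 uint8, red, green, blue), "fx", "fy", "cx", "cy" (pixels), "cam_to_world" (4x4, takes a point from camera to world coordinates); the wrist camera has in their place "T_tool_cam" (4x4, takes a point from camera to tool coordinates, whose origin is the TCP and whose axes are the flange's). Camera axes: x right, y down, z forward; pixel columns grow to the right and rows downward; lengths in m; the calibration is good to about 2 mm. A picture is of the moment at which its call begins: read the wrist's pose just before it. There is no depth.
- job_done(): hands the job in, once; it reports no verdict.
Trained networks look in a picture, given as the dict that the camera call returned (one of the last four; its "shot" number tells which), for a name from the list of things; names that differ only in an ending like _2 or _b are one class to them, and where a whole thing is asked for, a point or a joint stands for the part that bears it (a point fixed in the world has none). Each returns a list of dicts, best first, with "confidence" (0 to 1); they miss things now and then, are a little off and sometimes report something else, mostly with a low value. They report only what shows in the picture. A call takes as long as a camera call. They do not tell look-alikes from the thing itself.
- regions_of(picture, label): "region" (400x640 bool, what is visible of it).
- pinpoint(picture, label): "position" ([x, y, z] in m, in world coordinates, good to about 4 mm: a listed point, or the origin of a listed thing).
The state is a dict: "time": time; "q": joint angles; "qd": joint speeds; "joint_efforts": joint torques, N m; "ee_pos": TCP position; "tcp_rot": TCP orientation; "wrist_force": force on the tool from outside, world axes, zero at the start; "torque": the same for the moment, N m; "opening": finger opening in m.
Only numpy, scipy, OpenCV 4.12 (cv2) and the standard library are available. Lean on these libraries where they do the work, as an engineer would, in place of code of your own. Each camera call takes 0.05 s, during which the arm holds its last target. There are 200 camera calls.

## Working session

There is one attempt and no reset: what is moved stays moved. The work goes in short steps, Python scripts to look and compute and a shell command to move; the robot and the scene stay as the last step left them, time stands still between calls to the robot, and variables do not carry over. Pictures are saved under pics/ and viewed, about 8 in all and at most 12, crops included, and the job is handed in when it is done.

```bash
mkdir -p pics; python3 - <<'E'
from workcell import *
import cv2,numpy as np
o=get_obs();print({k:np.round(v,3).tolist() for k,v in o.items()})
try: print(tcp_to_grasp)
except Exception as e: print(e)
for n in("top","side"):
    p=camera(n);cv2.imwrite(f"pics/{n}0.png",p["img"][:,:,::-1])
    print(n,np.round(p["cam_to_world"],3).tolist(),p["fx"],p["cx"],p["cy"])
    for l in("dust_cap","holder","well","kingpin","jar","wheel","bearing","bushing","riser_a","screwdriver"):
        print(l,[(np.round(d["position"],3).tolist(),round(d["confidence"],2)) for d in pinpoint(p,l)])
E
```

```text
{'time': 0.0, 'q': [64.974, 5.011, 10.034, 95.1, 0.001, 90.002], 'qd': [-0.006, 0.134, -0.107, 0.052, 0.015, -0.086], 'joint_efforts': [0.0, -52.038, 46.481, 0.016, 0.0, 0.0], 'ee_pos': [0.233, 0.498, 0.231], 'tcp_rot': [-179.923, -0.001, 154.971], 'wrist_force': [0.611, 0.305, 0.059], 'torque': [0.048, 0.001, 0.026], 'opening': 0.085}
0.0187
top [[0.022, -0.998, 0.054, 0.454], [-1.0, -0.022, -0.0, -0.079], [0.001, -0.054, -0.999, 1.01], [0.0, 0.0, 0.0, 1.0]] 392.8773458039044 324.72294784489543 203.8824658950604
dust_cap [([0.549, -0.194, 0.053], 0.62), ([0.543, -0.395, -0.0], 0.62), ([0.322, -0.174, 0.004], 0.58)]
holder [([0.539, -0.227, 0.018], 0.82)]
well [([0.55, -0.199, 0.052], 0.83), ([0.725, -0.245, 0.017], 0.19)]
kingpin []
jar [([0.502, 0.198, 0.017], 0.63)]
wheel [([0.532, -0.004, 0.015], 0.61)]
bearing [([0.562, 0.032, 0.014], 0.71), ([0.481, 0.154, 0.016], 0.57)]
bushing [([0.563, 0.027, 0.013], 0.46)]
riser_a [([0.721, -0.243, 0.02], 0.97), ([0.712, 0.241, 0.015], 0.84), ([0.707, 0.0, 0.019], 0.3)]
screwdriver [([0.706, -0.002, 0.02], 0.7)]
side [[-0.983, -0.113, 0.144, 0.389], [-0.181, 0.488, -0.854, 0.759], [0.026, -0.865, -0.5, 0.578], [0.0, 0.0, 0.0, 1.0]] 455.0357062505357 322.9151626821626 194.90682240614873
dust_cap [([0.324, -0.166, 0.003], 0.89), ([0.551, -0.2, 0.054], 0.77), ([0.542, -0.397, -0.003], 0.67)]
holder [([0.534, -0.229, 0.018], 0.57)]
well [([0.547, -0.201, 0.056], 0.92)]
kingpin []
jar [([0.503, 0.193, 0.014], 0.74)]
wheel [([0.529, -0.007, 0.015], 0.93)]
bearing [([0.48, 0.154, 0.016], 0.64)]
bushing [([0.565, 0.03, 0.016], 0.51)]
riser_a [([0.725, -0.248, 0.018], 0.62), ([0.706, 0.238, 0.018], 0.56)]
screwdriver [([0.705, -0.001, 0.017], 0.58)]
```

View pics/top0.png

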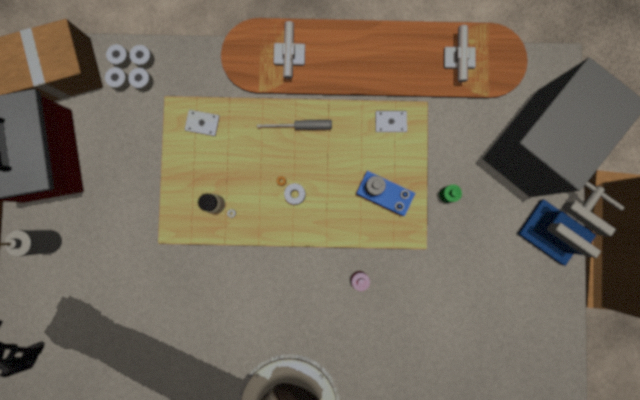

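View pics/side0.png

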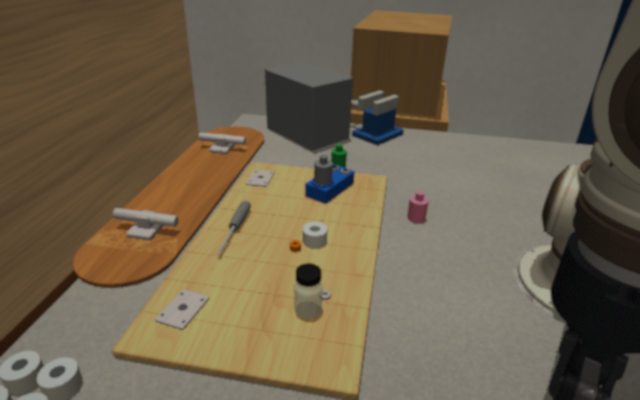

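Look-alikes in the top view: grey cap at (375,185) in the blue holder, green at (452,194) and pink at (360,282), both off the board. I choose the grey one. I'll hover above it and check it with a close wrist view.

```bash
python3 -m pendant '[[100,[316,-696,40],[0,0,-87]],[100,[316,-696,40],[0,0,-87]],[100,[316,-696,40],[0,0,-87]],[100,[316,-696,40],[0,0,-87]],[100,[316,-696,40],[0,0,-87]],[100,[316,-696,40],[0,0,-87]],[100,[316,-696,40],[0,0,-87]],[100,[316,-696,40],[0,0,-87]],[100,[316,-696,40],[0,0,-87]],[100,[316,-696,40],[0,0,-87]],[100,[316,-696,40],[0,0,-87]],[100,[316,-696,40],[0,0,-87]],[100,[316,-696,40],[0,0,-87]],[100,[316,-696,40],[0,0,-87]],[100,[316,-696,40],[0,0,-87]],[100,[316,-696,40],[0,0,-87]]]'
cat > h.py <<'E'
from workcell import *
import cv2,numpy as np
from scipy.spatial.transform import Rotation as R
def wrist(name=None):
    o=get_obs();p=camera("wrist")
    if name: cv2.imwrite(f"pics/{name}.png",p["img"][:,:,::-1])
    T=np.eye(4);T[:3,:3]=R.from_euler("xyz",o["tcp_rot"],degrees=True).as_matrix();T[:3,3]=o["ee_pos"]
    return o,p,T@np.array(p["T_tool_cam"])
def ray(p,T,u,v,z):
    d=T[:3,:3]@[(u-p["cx"])/p["fx"],(v-p["cy"])/p["fy"],1];return T[:3,3]+d*(z-T[2,3])/d[2]
def pp(p,*ls):
    for l in ls: print(l,[(np.round(d["position"],4).tolist(),round(d["confidence"],2)) for d in pinpoint(p,l)])
E
python3 - <<'E'
from h import *
o,p,T=wrist("w1");print(o["time"],o["ee_pos"],o["tcp_rot"],o["q"])
pp(p,"dust_cap","holder","well");pp(camera("side"),"dust_cap","holder","well");pp(camera("top"),"dust_cap","holder","well")
E
```

```text
time: 3.1
ee_pos: [0.5484, -0.1963, 0.2719]
tcp_rot: [180.0, -0.0, 68.1]
wrist_force: [-0.7, -0.3, 1.1]
opening: 0.0856
3.1 [ 0.54844723 -0.19632301  0.27193716] [ 1.79952593e+02 -8.27111414e-03  6.80647265e+01] [-1.96985516e+01  1.07330571e+01  2.10564322e+01  1.00275682e+02
  6.41460968e-03  9.22367281e+01]
dust_cap [([0.5496, -0.1989, 0.0503], 0.75), ([0.5413, -0.392, -0.0003], 0.71), ([0.3197, -0.1685, -0.003], 0.56)]
holder [([0.536, -0.2279, 0.0212], 0.96)]
well [([0.5513, -0.1966, 0.0551], 0.88)]
dust_cap [([0.552, -0.2022, 0.0559], 0.89), ([0.323, -0.1692, -0.0007], 0.68), ([0.5916, 0.0003, -0.0026], 0.65), ([0.5424, -0.3937, -0.0026], 0.5)]
holder [([0.5383, -0.2287, 0.0141], 0.95)]
well [([0.5512, -0.1992, 0.0548], 0.86)]
dust_cap [([0.5527, -0.194, 0.0512], 0.67)]
holder []
well [([0.5505, -0.2002, 0.0511], 0.75)]
```

View pics/w1.png

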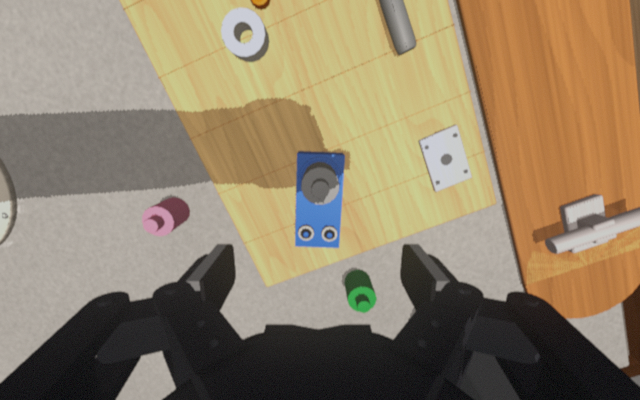

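The wrist view shows the grey cap with its knob at (320,187), over the well end of the blue holder. The bearings at (305,233) and (329,233) are at the other end, and pink (165,218) and green (360,290) lie off the board. The choice is confirmed. The jaws already close across the block.

```bash
python3 -m pendant '[[100,[2,-2.5,-60],[0,0,-1]],[100,[2,-2.5,-120],[0,0,-1]],[100,[2,-2.5,-160],[0,0,-1]],[100,[2,-2.5,-190],[0,0,-1]],[100,[2,-2.5,-202],[0,0,-1]],[100,[2,-2.5,-202],[0,0,-1]],[60,[2,-2.5,-202],[0,0,-1]],[0,[2,-2.5,-202],[0,0,-1]],[0,[2,-2.5,-202],[0,0,-1]],[0,[2,-2.5,-202],[0,0,-1]],[0,[2,-2.5,-202],[0,0,-1]],[0,[2,-2.5,-202],[0,0,-1]]]' 25
```

```text
time: 5.2
ee_pos: [0.5511, -0.2003, 0.0703]
tcp_rot: [179.9, -0.0, 67.0]
wrist_force: [-2.1, -0.0, 6.4]
opening: 0.0428
```

```bash
python3 -m pendant '[[0,[0,0,10],[0,0,0]],[0,[0,0,25],[0,0,0]],[0,[0,0,45],[0,0,0]],[0,[0,0,70],[0,0,0]],[0,[0,0,100],[0,0,0]],[0,[0,0,110],[0,0,0]],[0,[0,0,110],[0,0,0]]]'
python3 - <<'E'
from h import *
o,p,T=wrist("w2");print(o["ee_pos"])
pp(p,"dust_cap","kingpin","pin_mid","well")
p=camera("side");cv2.imwrite("pics/s2.png",cv2.resize(p["img"][100:260,240:480,::-1],None,fx=3,fy=3))
pp(p,"dust_cap","kingpin","pin_mid","well")
E
```

```text
time: 6.08
ee_pos: [0.5514, -0.2004, 0.1808]
tcp_rot: [179.9, -0.0, 67.0]
wrist_force: [0.3, 0.1, -0.4]
opening: 0.0426
[ 0.55138397 -0.20044465  0.18082243]
dust_cap [([0.5481, -0.1989, 0.1608], 0.76), ([0.3228, -0.171, -0.0012], 0.56)]
kingpin [([0.5535, -0.1993, 0.022], 0.52)]
pin_mid [([0.5512, -0.1944, 0.0584], 0.69)]
well [([0.5526, -0.194, 0.0567], 0.68)]
dust_cap [([0.3229, -0.1691, -0.002], 0.79), ([0.5406, -0.3956, -0.0041], 0.78), ([0.5516, -0.2, 0.1654], 0.7)]
kingpin []
pin_mid [([0.5541, -0.1958, 0.0589], 0.57)]
well [([0.5523, -0.1977, 0.053], 0.75)]
```

View pics/s2.png

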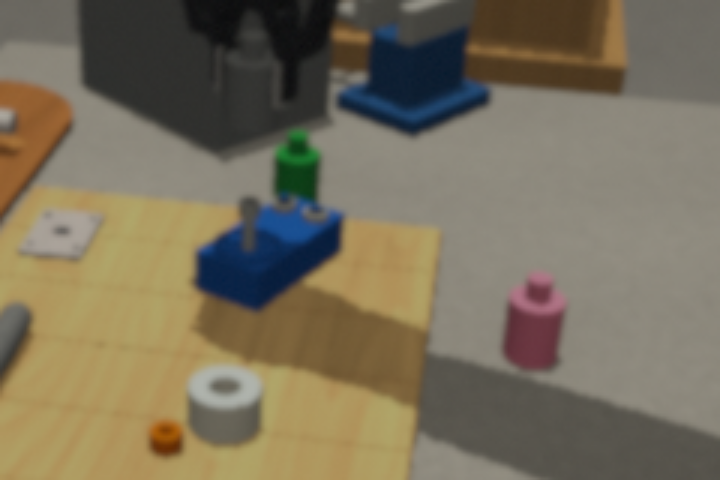

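The cap is lifted clear and upright, and the pin stands at crop (250,215). The bare patch is at about x 0.47, y -0.09 (top pixel (329,219)). That is well inside the board, whose near edge is at x≈0.40, and about 9 cm from anything.

```bash
python3 -m pendant '[[0,[-30,40,0],[0,0,0]],[0,[-60,82,-10],[0,0,0]],[0,[-81,110,-40],[0,0,0]],[0,[-81,110,-80],[0,0,0]],[0,[-81,110,-115],[0,0,0]],[0,[-81,110,-135],[0,0,0]],[0,[-81,110,-142],[0,0,0]],[0,[-81,110,-144],[0,0,0]],[0,[-81,110,-145],[0,0,0]],[0,[-81,110,-146],[0,0,0]],[0,[-81,110,-146],[0,0,0]]]'
```

```text
time: 7.95
ee_pos: [0.4702, -0.0904, 0.0344]
tcp_rot: [179.9, -0.0, 67.0]
wrist_force: [-0.3, -0.7, -0.8]
opening: 0.0428
```

```bash
python3 -m pendant '[[0,[0,0,-0.5],[0,0,0]],[0,[0,0,-1],[0,0,0]],[0,[0,0,-1],[0,0,0]]]'
```

```text
time: 8.32
ee_pos: [0.4702, -0.0903, 0.0342]
tcp_rot: [179.9, -0.0, 67.0]
wrist_force: [-3.5, 1.1, 8.2]
opening: 0.0429
```

Contact is felt (8 N, with height as predicted). I'll release, rise, and go above the pin.

```bash
python3 -m pendant '[[54,[0,0,0],[0,0,0]],[60,[0,0,0],[0,0,0]],[75,[0,0,0],[0,0,0]],[100,[0,0,0],[0,0,0]],[100,[0,0,20],[0,0,0]],[100,[0,0,60],[0,0,0]],[100,[0,0,110],[0,0,0]],[100,[0,0,160],[0,0,0]],[100,[30,-40,170],[0,0,0]],[100,[60,-80,170],[0,0,0]],[100,[82,-107,170],[0,0,0]],[100,[82,-107,170],[0,0,0]],[100,[82,-107,170],[0,0,0]]]'
python3 - <<'E'
from h import *
o,p,T=wrist();print(o["ee_pos"],o["tcp_rot"])
i=np.linalg.inv(T)@np.array([.5515,-.1965,.09,1]);u=int(p["cx"]+p["fx"]*i[0]/i[2]);v=int(p["cy"]+p["fy"]*i[1]/i[2]);print(u,v)
a=max(v-40,0);b=max(u-60,0)
c=cv2.resize(p["img"][a:a+80,b:b+120,::-1],None,fx=6,fy=6,interpolation=cv2.INTER_CUBIC);print("crop origin",b,a)
cv2.imwrite("pics/w3.png",c)
pp(p,"dust_cap","kingpin","pin_mid","well")
for d in regions_of(p,"kingpin")[:1]:
    m=d["region"];ys,xs=np.nonzero(m);print(d["confidence"],m.sum(),xs.min(),xs.max(),ys.min(),ys.max())
p=camera("top");pp(p,"dust_cap","kingpin","pin_mid")
p=camera("side");pp(p,"dust_cap","kingpin","pin_mid");cv2.imwrite("pics/s3.png",cv2.resize(p["img"][120:280,240:480,::-1],None,fx=3,fy=3))
E
```

```text
time: 9.95
ee_pos: [0.5519, -0.197, 0.204]
tcp_rot: [179.9, -0.0, 67.0]
wrist_force: [-0.0, 0.4, 0.2]
opening: 0.0854
[ 0.55190463 -0.19704053  0.20397919] [ 1.79933103e+02 -2.56577777e-02  6.69622014e+01]
316 197
crop origin 256 157
dust_cap [([0.3228, -0.1708, -0.0021], 0.82), ([0.542, -0.3903, 0.0003], 0.76), ([0.4682, -0.0881, 0.0129], 0.61)]
kingpin [([0.5496, -0.1988, 0.0232], 0.53), ([0.5514, -0.1981, 0.0572], 0.4)]
pin_mid [([0.5518, -0.1933, 0.058], 0.8)]
well [([0.5335, 0.0, 0.0181], 0.63), ([0.5476, -0.1936, 0.0571], 0.57)]
0.63 6066 288 346 158 272
dust_cap [([0.4706, -0.086, 0.0186], 0.54)]
kingpin []
pin_mid []
dust_cap [([0.3228, -0.1687, 0.0002], 0.93), ([0.543, -0.3944, -0.002], 0.81), ([0.4732, -0.0904, 0.0192], 0.8)]
kingpin []
pin_mid [([0.5529, -0.1961, 0.0624], 0.62)]
```

View pics/w3.png

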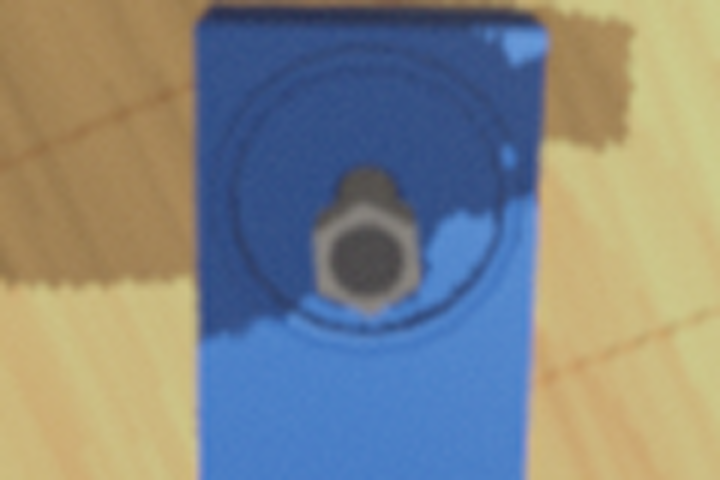

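View pics/s3.png

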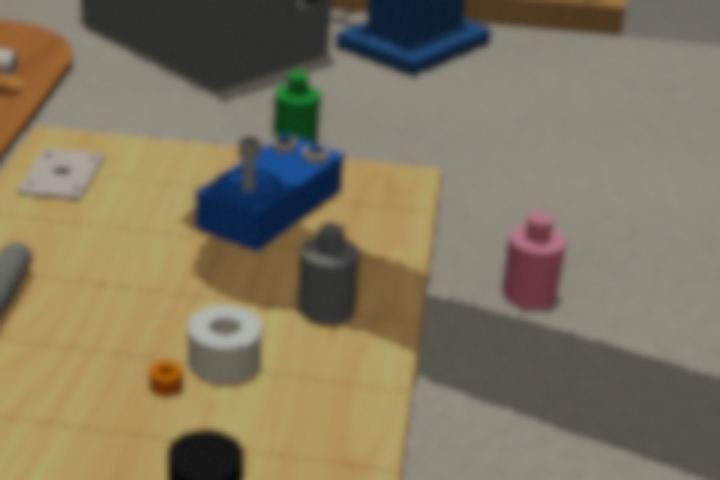

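The cap stands upright on bare wood at crop (328,275). The wrist crop shows the hex head centred at crop (366,258), about pixel (317,200), with a pair of flats facing left and right, which is the jaw direction. No turn is needed.

```bash
python3 - <<'E'
from h import *
o,p,T=wrist()
print(ray(p,T,256+366/6,157+258/6,.096)*1e3,ray(p,T,256+366/6,157+190/6,.054)*1e3,o["ee_pos"]*1e3)
E
```

```text
[ 552.1559262  -198.09349498   96.        ] [ 552.670952  -196.9090675   54.       ] [ 552.19353885 -197.31271844  204.22694617]
```

```bash
python3 -m pendant '[[100,[0,-0.5,-45],[0,0,0]],[80,[0,-0.5,-90],[0,0,0]],[60,[0,-0.5,-120],[0,0,0]],[50,[0,-0.5,-132],[0,0,0]],[40,[0,-0.5,-134],[0,0,0]],[30,[0,-0.5,-134],[0,0,0]],[0,[0,-0.5,-134],[0,0,0]],[0,[0,-0.5,-134],[0,0,0]],[0,[0,-0.5,-134],[0,0,0]],[0,[0,-0.5,-134],[0,0,0]],[0,[0,-0.5,-134],[0,0,0]]]' 50
```

```text
time: 12.08
ee_pos: [0.5528, -0.198, 0.0717]
tcp_rot: [179.8, -0.0, 67.0]
wrist_force: [-2.0, -0.4, 6.3]
opening: 0.0151
```

```bash
python3 -m pendant '[[0,[0,0,5],[0,0,0]],[0,[0,0,15],[0,0,0]],[0,[0,0,30],[0,0,0]],[0,[0,0,50],[0,0,0]],[0,[0,0,85],[0,0,0]],[0,[0,0,130],[0,0,0]],[0,[0,0,180],[0,0,0]],[0,[0,0,225],[0,0,0]],[0,[0,0,235],[0,0,0]],[0,[0,0,235],[0,0,0]]]'
python3 - <<'E'
from h import *
p=camera("side");pp(p,"kingpin","pin_mid");cv2.imwrite("pics/s4.png",cv2.resize(p["img"][20:220,220:460,::-1],None,fx=3,fy=3))
E
```

```text
time: 13.32
ee_pos: [0.553, -0.1981, 0.3073]
tcp_rot: [179.7, -0.0, 67.0]
wrist_force: [-0.3, -0.2, -0.9]
opening: 0.0148
kingpin [([0.5502, -0.1979, 0.257], 0.43)]
pin_mid [([0.5537, -0.1944, 0.297], 0.6), ([0.5629, 0.0329, 0.0154], 0.39)]
```

View pics/s4.png

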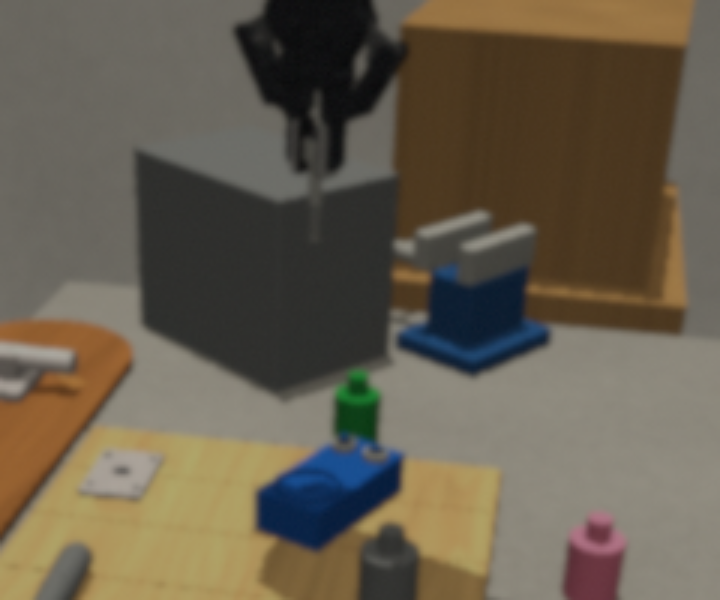

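The pin hangs vertically from the jaws at crop (316,95–240), clear of the holder. Next I'll tilt it 45° outward.

```bash
python3 -m pendant '[[0,[-10,3,0],[-2.5,-7,0]],[0,[-20,7,0],[-5.1,-14.1,0]],[0,[-30,10,0],[-7.7,-21.1,0]],[0,[-40,13,0],[-10.3,-28.2,0]],[0,[-50,17,0],[-12.8,-35.2,0]],[0,[-60,20,0],[-15.4,-42.3,0]],[0,[-60,20,0],[-15.4,-42.3,0]],[0,[-60,20,0],[-15.4,-42.3,0]],[0,[-60,20,0],[-15.4,-42.3,0]],[0,[-60,20,0],[-15.4,-42.3,0]],[0,[-60,20,0],[-15.4,-42.3,0]]]'
python3 - <<'E'
from h import *
o=get_obs();print(o["q"],o["qd"],R.from_euler("xyz",o["tcp_rot"],degrees=True).as_matrix()[:,2])
p=camera("side");pp(p,"kingpin","pin_mid","dust_cap","jar","wheel","bearing","bushing");cv2.imwrite("pics/s5.png",cv2.resize(p["img"][20:280,220:480,::-1],None,fx=2.3,fy=2.3))
pp(camera("top"),"kingpin","pin_mid","dust_cap")
E
```

```text
time: 14.85
ee_pos: [0.493, -0.1781, 0.3049]
tcp_rot: [135.0, -2.2, 67.9]
wrist_force: [-0.2, -0.3, -0.8]
opening: 0.0146
[-19.78330956 -42.06105523 -30.83695241  56.18560903  -0.13954271
  93.18266632] [ 0.05913277 -0.63277136 -0.5127114   0.08733195 -0.03207599  0.00771343] [ 0.6649935  -0.24178183 -0.70662946]
kingpin [([0.5204, -0.1901, 0.2667], 0.65)]
pin_mid [([0.5006, -0.1774, 0.2954], 0.72)]
dust_cap [([0.4728, -0.0892, 0.0188], 0.96), ([0.54, -0.3929, -0.0023], 0.8), ([0.3235, -0.1708, 0.0015], 0.58)]
jar [([0.5026, 0.1964, 0.0143], 0.94)]
wheel [([0.5323, -0.0055, 0.0127], 0.78)]
bearing [([0.4782, 0.1572, 0.016], 0.42)]
bushing [([0.5626, 0.0281, 0.0162], 0.42), ([0.7053, 0.2365, 0.0195], 0.33)]
kingpin [([0.5221, -0.1897, 0.2692], 0.42)]
pin_mid [([0.5002, -0.1807, 0.2934], 0.55)]
dust_cap [([0.4736, -0.0855, 0.0174], 0.71), ([0.5429, -0.3937, -0.0012], 0.57)]
```

View pics/s5.png

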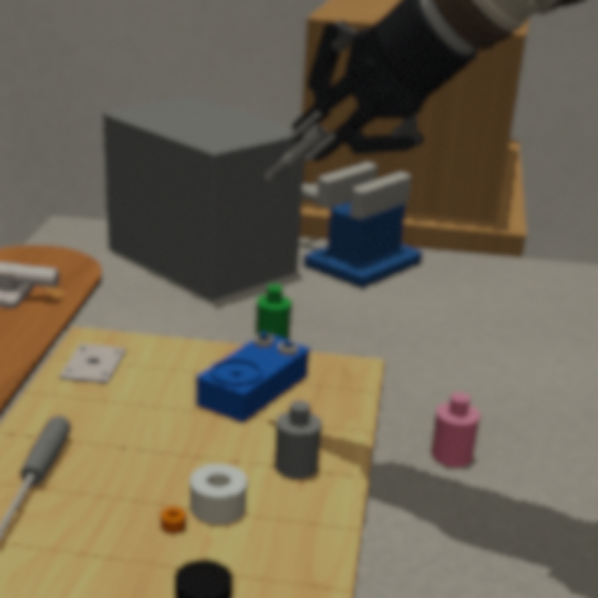

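The pin is held at about 45°, threaded end low at crop (268,178), head in the jaws. The cap stands at (298,440) and the other things are unmoved. I'll let the arm settle and then hand in.

```bash
python3 -m pendant '[[0,[0,0,0],[0,0,0]],[0,[0,0,0],[0,0,0]],[0,[0,0,0],[0,0,0]],[0,[0,0,0],[0,0,0]],[0,[0,0,0],[0,0,0]],[0,[0,0,0],[0,0,0]]]'
python3 -c "
from workcell import *
o=get_obs();print(o['qd'],o['opening'],o['ee_pos']);print(job_done())"
```

```text
time: 16.2
ee_pos: [0.4925, -0.1779, 0.3052]
tcp_rot: [134.9, -2.2, 67.9]
wrist_force: [-0.3, -0.3, -1.1]
opening: 0.0147
[-0.05173196  0.01248013 -0.04358471  0.01789711 -0.08412668  0.02921419] 0.014675625679999986 [ 0.49247876 -0.1779065   0.30518164]
the job is handed in; nothing more can be done
None
```

I lifted the grey cap off the holder, set it open side down on bare bamboo at about (0.47, -0.09) and let go. It touched down at about 8 N and still stands upright there. I then gripped the kingpin by two flats of its hex head, drew it straight up out of the well and tilted it with the head up. The job was handed in at about 16.2 s, with the pin held still.

- **Tilt:** the tool axis reads 45° in the last state.
- **Height:** the pin's threaded end is at z of about 0.267 m, roughly 25 cm above the board.
- **Stillness and grip:** joint speeds were near zero and the grip opening steady at 14.7 mm. That reads about 1 mm below the 16 mm head; the cap read about 1 mm low in the same way.
- **Bystanders:** the networks found the jar, wheel, loose bearing and bushing in the last pictures where they started, within a few millimetres. The riser pads and screwdriver I checked only by eye; one riser pad was outside the last crop.
- **Disagreements:** the networks sometimes missed the kingpin or gave low-confidence wrong hits, which I set aside after checking the pictures. No check failed.

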